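Pack the clay-slip bottles and stack the tool tray on the bail arms

ROBOT

A 6-joint arm with a two-finger parallel gripper is mounted at the origin on the work surface. World frame = base frame: x ahead of the robot, y to its left, z up, the work surface at z = 0. Lengths are in mm, angles in rad, forces in N, time in s.
With the tool pointing down it reaches from about 275 to 825 mm from the base axis. Payload 5.2 kg.
Tool frame: the origin (TCP) lies midway between the tips of the shut fingers; the grasp point (between the pads) lies 19 mm behind it; z points along the fingers, y is the line along which they close (so a half turn about z gives the same grasp; the last joint's range is limited). The gripper opens to 93 mm and grips with 3 to 60 N. Pads are 15 mm wide; open, the fingers measure 128 mm over their backs; the gripper's body (75 mm by 188 mm) begins 65 mm behind the grasp point.
Start: joints at [-1.425, 0.259, 1.535, -0, 1.348, -0.203], TCP at [187.995, -516.878, 218.653] pointing down, gripper open.
Joint ranges: [-3.14, 3.14], [-0.91, 2.08], [0.19, 2.58], [-1.22, 4.36], [0.22, 2.71], [-3.12, 3.12]. Speed limits (rad/s): [2.57, 2.57, 3.14, 3.14, 3.14, 3.14].

INTERFACE

Orientations are given as [roll, pitch, yaw] about the fixed x, y, z axes, in that order (R = Rz(yaw) Ry(pitch) Rx(roll)).
In Python, from station import bot gives the robot as it stands.
- The arm moves only by the tool carry_out, never from a script. Its argument "series" is one flat list of numbers, 7 for each row, row after row: the shift along the tool's x, y, z in m, then the turn, a rotation vector about the tool's x, y, z in rad, then the finger opening in m, from 0 to 0.093. In form: [tx, ty, tz, rx, ry, rz, claw, tx, ty, tz, rx, ry, rz, claw, ...]. A call has 1 to 20 rows; each row is the pose to reach, as a shift and turn from the pose commanded when the call began, along the tool's axes at that moment; what a row does not reach only later rows make up. A row lasts 1/12 s, in which the tool goes at most 41.7 mm and 7.16 degrees, less where a joint would pass 70% of its speed; a pose out of reach is approached as far as the arm can. A call with a gripper value outside its range is refused whole. The fingers move at their own pace and stop on an object; "newtons" is the grip in N (left out, the last holds). Time passes only in rows, so rows that repeat a pose let the fingers close. It gives the time, the measured TCP pose, the force, the opening and the grip force at its end, in the units of the state.
- bot.state(): the state, without advancing time (a new reading comes with each control period).
- bot.snapshot(name): name is "side" or "top" or "wrist"; returns a dict with "img" (400x640x3 uint8, red, green, blue), "mtx" (3x3 intrinsics, pixels), "camera_from_world" (4x4, takes a point from world to camera coordinates); the wrist camera has in their place "T_tool_cam" (4x4, takes a point from camera to tool coordinates, whose origin is the TCP and whose axes are the flange's). Camera axes: x right, y down, z forward; pixel columns grow to the right and rows downward; lengths in mm; the calibration is good to about 2 mm. A picture is of the moment at which its call begins: read the wrist's pose just before it. There is no depth.
- bot.hand_in(): hands the job in; it is judged then, once.
Trained networks look in a picture, given as the dict that the camera call returned (one of the last four; its "shot" number tells which), for a name from the list of things; names that differ only in an ending like _2 or _b are one class to them, and where a whole thing is asked for, a point or a joint stands for the part that bears it (a point fixed in the world has none). Each returns a list of dicts, best first, with "score" (0 to 1); they miss things now and then, are a little off and sometimes report something else, mostly with a low value. They report only what shows in the picture. A call takes as long as a camera call. They do not tell look-alikes from the thing itself.
- bot.spot_in(label, picture): "xyz" ([x, y, z] in mm, in the coordinates of the camera as it stood for that picture, good to about 4 mm: the middle of the surface that is visible of it).
- bot.trace(label, picture): "pixels" (400x640 bool, what is visible of it).
The state is a dict: "t": time; "qpos": joint angles; "joint_velocities": joint speeds; "effort": joint torques, N m; "tool_pos": TCP position; "tool_rot": TCP orientation; "ft_force": force on the tool from outside, world axes, zero at the start; "moment": the same for the moment, N m; "width": finger opening in mm; "grasp_force": force on a finger pad.
Only numpy, scipy, OpenCV 4.12 (cv2) and the standard library are available. Lean on these libraries where they do the work, as an engineer would, in place of code of your own. Each camera call takes 0.05 s, during which the arm holds its last target. There are 200 camera calls.

TASK

Pack up the clay bench: first swing both bail arms of the grey tote right out, clear of its opening. Press the cap of every white bottle fully home and stand all the bottles upright on the tote's floor while the arms are out; then swing both arms fully back in and set the wooden tool tray squarely and centrally on top of the two bars. Do not disturb the steel block, the tin or the hammer.

Things in the scene. Friction and masses are not known exactly. Their poses are not given: they have to be found in the camera images.
- tote: grey open plastic tote fixed to the bench, 230 mm long (x) x 150 mm wide (y) x 85 mm high, walls and floor 5 mm thick; origin at the centre of its underside, x along its length, z up. Two steel bail arms (U-shaped bars) pivot outside its long walls near its two ends. Turned end for end it is the same but for the names of the arms.
- bail_a (a joint): hinge of the bail arm at the tote's +x end, rad: 0 = swung in, bar lying on the rims across the opening; grows as it swings up and outward; 3.07 = fully out at its stop, just below level beyond the tote's end. Stiff pivot: it stays where left; 1.5 to 2.5 N at the bar moves it. Pivot line parallel to the tote's y at x = +105 mm, z = 75 mm; at 0 the bar is at x = +51, z = 90 (56 mm from the pivot).
- bail_b (a joint): hinge of the bail arm at the tote's -x end, rad: 0 = swung in, bar lying on the rims across the opening; grows as it swings up and outward; 3.07 = fully out at its stop, just below level beyond the tote's end. Stiff pivot: it stays where left; 1.5 to 2.5 N at the bar moves it. Pivot line parallel to the tote's y at x = -105 mm, z = 75 mm; at 0 the bar is at x = -51, z = 90 (56 mm from the pivot).
- bail_a_bar (a point): middle of the cross bar of bail_a: a round steel bar 10 mm thick and 162 mm long along the tote's y axis, carried by a 7 mm thick arm at each end; fully out, 38 mm are free between the bar and the tote's end wall
- bail_b_bar (a point): middle of the cross bar of bail_b, same shape
- bottle1_mid (a point): loose white clay-slip bottle standing upright (may be absent): round body 46 mm in diameter, 54 mm high, then a narrow neck with a push-pull cap; 80 mm tall with its cap home, 94 mm with it fully up; about 190 g (varies). The point lies on its axis 40 mm above its underside; z up the axis.
- bottle2_mid (a point): loose white clay-slip bottle standing upright (may be absent): round body 46 mm in diameter, 54 mm high, then a narrow neck with a push-pull cap; 80 mm tall with its cap home, 94 mm with it fully up; about 190 g (varies). The point lies on its axis 40 mm above its underside; z up the axis.
- bottle3_mid (a point): loose white clay-slip bottle standing upright (may be absent): round body 46 mm in diameter, 54 mm high, then a narrow neck with a push-pull cap; 80 mm tall with its cap home, 94 mm with it fully up; about 190 g (varies). The point lies on its axis 40 mm above its underside; z up the axis.
- cap1 (a joint): slide of the black push-pull cap on bottle 1, m: 0 = pressed fully home, grows as it is pulled up, at most 0.014. It stays where it is left; about 4 N straight down moves it. The cap is 26 mm in diameter and 18 mm high; its flat top is 80 mm (plus this value) above the bottle's underside.
- cap2 (a joint): slide of the black push-pull cap on bottle 2, m: 0 = pressed fully home, grows as it is pulled up, at most 0.014. It stays where it is left; about 4 N straight down moves it. The cap is 26 mm in diameter and 18 mm high; its flat top is 80 mm (plus this value) above the bottle's underside.
- cap3 (a joint): slide of the black push-pull cap on bottle 3, m: 0 = pressed fully home, grows as it is pulled up, at most 0.014. It stays where it is left; about 4 N straight down moves it. The cap is 26 mm in diameter and 18 mm high; its flat top is 80 mm (plus this value) above the bottle's underside.
- tray_grip (a point): point in the loose wooden tool tray: 190 (x) x 120 (y) x 40 mm high, files lying fast in it; an upright grip board along its x, 110 long, 14 thick, stands in its middle, top 88 mm above the underside. The point is mid-board, 70 mm above the underside; z up. About 450 g. On the bars its underside is 95 mm above the tote's; an open bottle cap would be in its way.
- steel_block: bystander: loose dark steel block 70 x 110 x 60 mm, origin at the centre of its underside
- tin: bystander: loose open steel tin, 60 mm in diameter, 70 mm high, origin at the centre of its underside
- hammer: bystander: loose hand hammer 260 mm long lying on the bench, origin about at its middle
Things that resemble listed ones, but are neither listed nor needed, are in the scene too. Leave any purple look-alike of the part that bears bottle3_mid alone. Leave any red look-alike of the part that bears bottle2_mid alone.

How it is judged:
By the outcome, as a careful person would: the job done as asked, in the order asked, and still so for the second after the job is handed in, with the robot touching nothing.
Of bottle1, bottle2, bottle3 only 2 to 3 are there at a start; the rules pass over those that are not, and their reading is None.
At some moment in a run one of bottle1, bottle2, bottle3, tray may be knocked a few centimetres aside while the robot is not near it.
It also fails if it takes over 210 s, if anything falls off the work surface, if the arm or the gripper's body presses on something with over 40 N, if the wrist force passes 120 N, or if a joint passes its speed limit or range.

## Working session

There is one attempt and no reset: what is moved stays moved. The work goes in short steps, Python scripts to look and compute and a tool call to move; the robot and the scene stay as the last step left them, time stands still between calls to the robot, and variables do not carry over. Pictures are saved under pics/ and viewed, at most 14 in all, crops included, and the job is handed in when it is done.

Besides the shell and the picture viewer there is one more tool, called after ">>>" in YAML: its name, and indented under it one key for each argument. carry_out: Moves the arm, as the interface text tells. Its arguments: {"type":"object","properties":{"series":{"type":"array"},"newtons":{"type":"number"}},"required":["series"]}

```bash
ls; mkdir -p pics; cat > h.py <<'E'
import numpy as np, cv2
from station import bot
from scipy.spatial.transform import Rotation as R
def save(p,n,box=None,s=1):
    im=p["img"][:,:,::-1]
    if box: x0,y0,x1,y1=box; im=im[y0:y1,x0:x1]
    if s!=1: im=cv2.resize(im,None,fx=s,fy=s,interpolation=cv2.INTER_CUBIC)
    cv2.imwrite("pics/"+n+".png",im)
def toolT(st=None):
    st=st or bot.state(); T=np.eye(4); T[:3,:3]=R.from_euler('xyz',st["tool_rot"]).as_matrix(); T[:3,3]=st["tool_pos"]; return T
def snap(n):
    T=toolT(); p=bot.snapshot(n)
    p["W"]=np.linalg.inv(p["camera_from_world"]) if n!="wrist" else T@np.array(p["T_tool_cam"])
    return p
def w(p,x): return (p["W"]@np.r_[x,1])[:3]
def pix(p,x):
    c=np.linalg.inv(p["W"])@np.r_[x,1]; u=np.array(p["mtx"])@c[:3]; return u[:2]/u[2]
def ray(p,uv,z):
    d=p["W"][:3,:3]@np.linalg.inv(p["mtx"])@np.r_[uv,1]; o=p["W"][:3,3]; return o+d*(z-o[2])/d[2]
def spots(p,l,m=.2):
    for r in bot.spot_in(l,p):
        if r["score"]>m: x=w(p,r["xyz"]); print(l,round(r["score"],2),x.round(),pix(p,x).round())
E
python3 - <<'E'
from h import *
s=bot.state(); print(s)
a=snap("top"); b=snap("side")
save(a,"top0");save(b,"side0")
for n,p in (("top",a),("side",b)):
    print(n,p["W"].round(2).tolist())
    for l in ["tote","bail_a_bar","bottle1_mid","cap1","tray_grip","steel_block","tin","hammer"]: spots(p,l)
E
```

```text
pics
{'t': 0.0, 'qpos': array([-1.42477073e+00,  2.59323013e-01,  1.53607199e+00, -2.73310549e-05,
        1.34799030e+00, -2.02808638e-01]), 'joint_velocities': array([ 2.18562157e-04, -6.09524561e-05,  1.30068774e-03,  9.71871411e-04,
        5.60033259e-04, -2.07937508e-03]), 'effort': array([-1.42206054e-04, -4.37307823e+01, -2.84006202e+01,  7.19330041e-02,
        4.13403008e-02, -1.58949956e-04]), 'tool_pos': array([ 187.91899536, -516.32357229,  217.83291519]), 'tool_rot': array([-3.13983137e+00, -3.34980007e-04,  3.48839999e-01]), 'ft_force': array([-0.22172499,  0.25350026,  0.34916371]), 'moment': array([-0.00245472, -0.02677182,  0.02857009]), 'grasp_force': 0.0, 'width': 93.01828138177721}
top [[0.0, -1.0, 0.09, 508.48], [-1.0, -0.0, 0.01, -128.83], [-0.01, -0.09, -1.0, 1086.49], [0.0, 0.0, 0.0, 1.0]]
tote 0.93 [ 607. -156.    3.] [333. 199.]
tote 0.41 [ 404. -173.   92.] [340. 273.]
bail_a_bar 0.66 [596. -82. 123.] [306. 199.]
cap1 0.68 [ 410. -171.   61.] [339. 270.]
cap1 0.61 [446.  47.  82.] [257. 257.]
cap1 0.59 [ 409. -171.   93.] [340. 272.]
cap1 0.39 [ 389. -269.   86.] [377. 279.]
tray_grip 0.74 [591. 174.  10.] [219. 204.]
tray_grip 0.57 [ 603. -207.  104.] [353. 197.]
steel_block 0.79 [765.  14.  63.] [272. 140.]
tin 0.64 [ 770. -227.   36.] [358. 141.]
tin 0.39 [ 607. -156.    5.] [333. 199.]
hammer 0.64 [ 520. -474.   23.] [446. 230.]
side [[0.99, -0.07, 0.08, 517.87], [-0.11, -0.48, 0.87, -896.15], [-0.02, -0.87, -0.49, 532.49], [0.0, 0.0, 0.0, 1.0]]
tote 0.88 [ 605. -167.   47.] [326. 228.]
tote 0.22 [ 598. -214.   99.] [325. 220.]
bail_a_bar 0.8 [604. -91. 124.] [322. 186.]
cap1 0.68 [ 407. -178.   81.] [242. 225.]
cap1 0.5 [425. -61.  86.] [252. 199.]
cap1 0.44 [ 391. -277.   75.] [231. 254.]
tray_grip 0.87 [584. 176.  27.] [307. 176.]
steel_block 0.69 [762. -30.  56.] [376. 194.]
tin 0.95 [ 761. -246.   53.] [399. 240.]
hammer 0.55 [ 515. -477.   23.] [297. 344.]
```

View pics/top0.png

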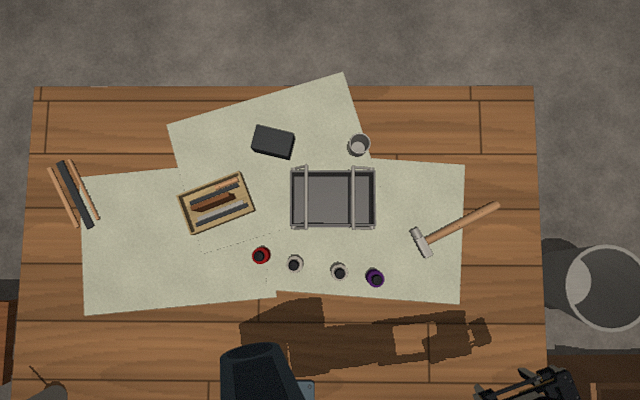

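View pics/side0.png

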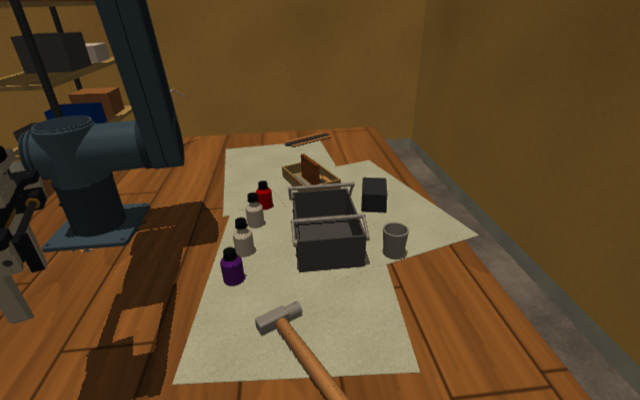

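The top view shows these bottle-like things: red at (261,256), white at (294,264), white at (339,271), purple at (375,278). I choose the two white ones. The tote is at (333,199) with bars at u≈305 and 354. The wooden tray is at (216,203), and the bare files at (75,195) are not the tray. Next I move the wrist camera over the tote.

```bash
cat >> h.py <<'E'
def goto(pos,yaw=None,st=None):
    "shift and rotvec in tool frame (m,rad) from current to tool-down pose"
    T=toolT(st); 
    d=T[:3,:3].T@(np.array(pos,float)-T[:3,3])/1000
    y=st_yaw(T) if yaw is None else yaw
    r=R.from_matrix(T[:3,:3].T@R.from_euler('xyz',[np.pi,0,y]).as_matrix()).as_rotvec()
    print("go",np.round(pos),"yaw",round(y,3),"->",d.round(4),r.round(3)); return d,r
def st_yaw(T): return np.arctan2(T[1,0],T[0,0])
E
python3 - <<'E'
from h import *
goto([470,-130,420],0.0)
print(bot.snapshot("wrist")["T_tool_cam"])
E
```

```text
go [ 470 -130  420] yaw 0.0 -> [ 0.3973 -0.2672 -0.2014] [0.    0.    0.349]
[[ 5.86674775e-04 -9.70267476e-01 -2.42034462e-01  6.65710444e+01]
 [ 9.99999713e-01  6.85102368e-04 -3.22507538e-04  3.78194280e-01]
 [ 4.78736958e-04 -2.42034204e-01  9.70267600e-01 -1.65999035e+02]
 [ 0.00000000e+00  0.00000000e+00  0.00000000e+00  1.00000000e+00]]
```

>>> carry_out:
  series: [0.1, -0.06, -0.2, 0, 0, 0.1, 0.093, 0.48, -0.3, -0.2, 0, 0, 0.349, 0.093, 0.48, -0.3, -0.2, 0, 0, 0.349, 0.093, 0.48, -0.3, -0.2, 0, 0, 0.349, 0.093, 0.48, -0.3, -0.2, 0, 0, 0.349, 0.093, 0.48, -0.3, -0.2, 0, 0, 0.349, 0.093, 0.48, -0.3, -0.2, 0, 0, 0.349, 0.093, 0.48, -0.3, -0.2, 0, 0, 0.349, 0.093, 0.48, -0.3, -0.2, 0, 0, 0.349, 0.093, 0.48, -0.3, -0.2, 0, 0, 0.349, 0.093, 0.48, -0.3, -0.2, 0, 0, 0.349, 0.093, 0.48, -0.3, -0.2, 0, 0, 0.349, 0.093, 0.48, -0.3, -0.2, 0, 0, 0.349, 0.093, 0.48, -0.3, -0.2, 0, 0, 0.349, 0.093, 0.48, -0.3, -0.2, 0, 0, 0.349, 0.093, 0.48, -0.3, -0.2, 0, 0, 0.349, 0.093, 0.48, -0.3, -0.2, 0, 0, 0.349, 0.093, 0.48, -0.3, -0.2, 0, 0, 0.349, 0.093]

```text
t: 2.45
tool_pos: [536.2, -71.2, 418.1]
tool_rot: [3.141, 0.001, 0.0]
ft_force: [0.1, -0.5, -1.6]
width: 93.0
grasp_force: 0.0
```

```bash
python3 - <<'E'
from h import *
p=snap("wrist"); save(p,"w1")
for l in ["tote","bail_a_bar","bottle1_mid","cap1","tray_grip","steel_block","tin"]: spots(p,l)
np.savez("w1",img=p["img"],mtx=p["mtx"],W=p["W"])
E
```

```text
tote 0.72 [ 609. -164.    4.] [377. 114.]
tote 0.43 [746.  10.  60.] [266.  15.]
bail_a_bar 0.98 [615. -79. 122.] [328. 109.]
cap1 0.84 [ 405. -171.   91.] [385. 247.]
cap1 0.79 [430. -47.  93.] [307. 232.]
cap1 0.72 [448.  45.  75.] [250. 218.]
tray_grip 0.75 [593. 178.  14.] [175. 124.]
tray_grip 0.66 [ 413. -163.   56.] [377. 234.]
steel_block 0.56 [746.  10.  63.] [266.  15.]
tin 0.98 [ 756. -229.   35.] [428.  13.]
tin 0.63 [596. 178.  14.] [174. 123.]
```

View pics/w1.png

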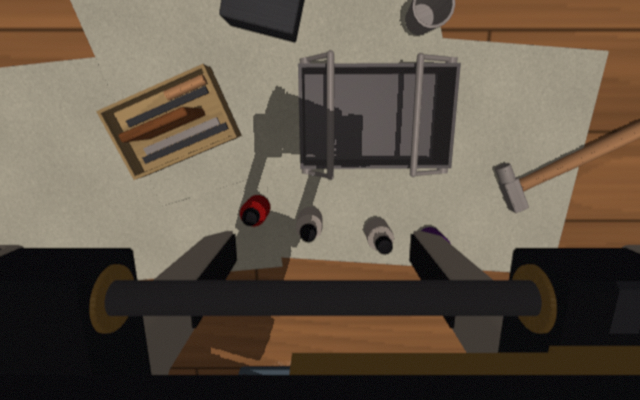

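The wrist view shows the tote with rim corners around (300,63), (460,65), (455,168) and (302,170), and bars at u≈329 and 418. The white caps are at (308,233) and (383,244), and the tray board is at (160,125). I zoom in on the tote for its corners.

```bash
python3 - <<'E'
from h import *
d=dict(np.load("w1.npz")); save(d,"w1c",(280,40,480,190),4)
E
```

```text
(no output)
```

View pics/w1c.png

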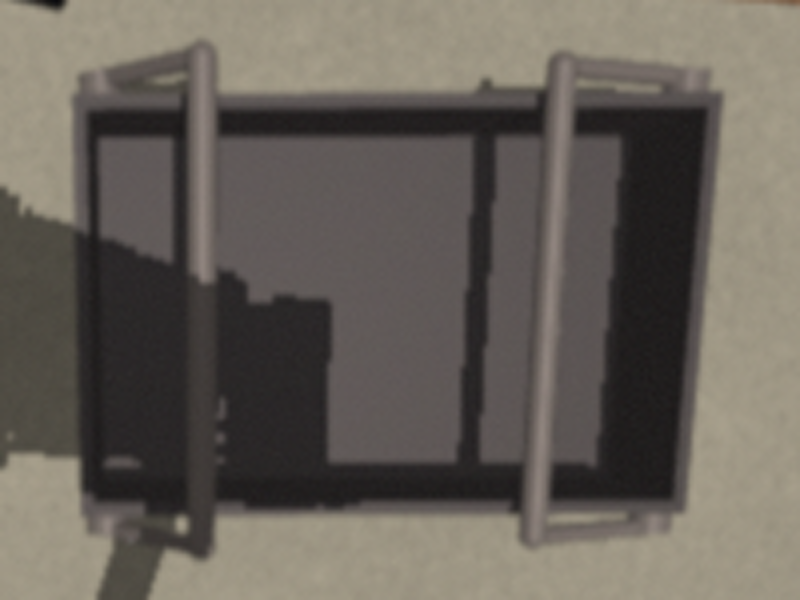

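```bash
python3 - <<'E'
from h import *
from scipy.optimize import least_squares
p=dict(np.load("w1.npz"))
f=lambda c: np.array(c)/4+[280-.4,40-.4]
C=[(75,93),(722,95),(683,511),(84,511)]
obj=np.array([[115,75],[ -115,75],[-115,-75],[115,-75]])  # +x end = image left (+y world)
for c in C: print(ray(p,f(c),85).round(1))
bars=[[(203,45),(205,553)],[(563,58),(533,543)]]
def model(v):
    th=v[2]; Rm=np.array([[np.cos(th),-np.sin(th)],[np.sin(th),np.cos(th)]])
    out=[]
    W=lambda x,y,z: np.r_[Rm@[x,y]+v[:2],z]
    for o,c in zip(obj,C): out+=list(pix(p,W(o[0]*1.0,o[1],85))-f(c))
    for k,s in ((0,1),(1,-1)):
        a=v[3+k]; phi=np.pi-np.arctan2(15,54)-a
        x=s*(105+56*np.cos(phi)); z=75+56*np.sin(phi)
        for j,y in ((0,81),(1,-81)): out+=list(pix(p,W(x,y,z))-f(bars[k][j]))
    return np.array(out)
r=least_squares(model,[605,-150,np.pi/2,.5,.5]); 
print(r.x.round(3)); print(r.fun.reshape(-1,2).round(1))
E
```

```text
[678.7 -37.2  85. ]
[ 678.2 -265.3   85. ]
[ 530.8 -265.5   85. ]
[530.6 -38.   85. ]
[ 592.852 -152.467    1.704   -1.382   -1.471]
[[   9.3  122.2]
 [  -2.4  102.1]
 [   3.8 -107.2]
 [  -8.   -84.4]
 [  -0.6  128.1]
 [ -13.9  -98. ]
 [   5.2  112.1]
 [   6.9 -109.9]]
```

```bash
python3 - <<'E'
from h import *
from scipy.optimize import least_squares
p=dict(np.load("w1.npz"))
f=lambda c: np.array(c)/4+[280-.4,40-.4]
C=[(75,93),(722,95),(683,511),(84,511)]
obj=np.array([[115,-75],[ -115,-75],[-115,75],[115,75]])
bars=[[(203,45),(205,553)],[(563,58),(533,543)]]
def model(v):
    th=v[2]; Rm=np.array([[np.cos(th),-np.sin(th)],[np.sin(th),np.cos(th)]])
    out=[]
    W=lambda x,y,z: np.r_[Rm@[x,y]+v[:2],z]
    for o,c in zip(obj,C): out+=list(pix(p,W(o[0]*1.0,o[1],85))-f(c))
    for k,s in ((0,1),(1,-1)):
        a=v[3+k]; phi=np.pi-np.arctan2(15,54)-a
        x=s*(105+56*np.cos(phi)); z=75+56*np.sin(phi)
        for j,y in ((0,-81),(1,81)): out+=list(pix(p,W(x,y,z))-f(bars[k][j]))
    return np.array(out)
r=least_squares(model,[605,-150,np.pi/2,.5,.5]); v=r.x
print(r.x.round(3)); print(r.fun.reshape(-1,2).round(1))
# zoom: bottles & tray
for n,uv in (("capL",(308,233)),("capR",(383,244))):
    for z in (80,94): print(n,z,ray(p,uv,z).round(1))
E
```

```text
[ 6.04602e+02 -1.51405e+02  1.57200e+00  6.14000e-01  1.65000e-01]
[[-0.6 -0.5]
 [ 0.8 -1.2]
 [ 0.6  0.7]
 [-1.   0.8]
 [ 0.2  2.3]
 [-0.9 -2.1]
 [ 0.6  1.7]
 [ 0.3 -1.9]]
capL 80 [423.5 -48.   80. ]
capL 94 [428.5 -48.6  94. ]
capR 80 [ 404.7 -169.8   80. ]
capR 94 [ 410.2 -167.1   94. ]
```

```bash
python3 - <<'E'
from h import *
s=bot.state();print(s["tool_pos"],s["ft_force"])
goto([604,-82,170],0.0); goto([604,-82,99],0.0)
E
```

```text
[536.25246544 -71.54557639 418.68804166] [ 1.17122148 -0.16383179 -0.43245557]
go [604 -82 170] yaw 0.0 -> [0.0678 0.0104 0.2487] [ 0.    -0.    -0.001]
go [604 -82  99] yaw 0.0 -> [0.0678 0.0103 0.3197] [ 0.    -0.    -0.001]
```

>>> carry_out:
  series: [0.068, 0.01, 0.22, 0, 0, 0, 0.04, 0.068, 0.01, 0.22, 0, 0, 0, 0.04, 0.068, 0.01, 0.22, 0, 0, 0, 0.04, 0.068, 0.01, 0.22, 0, 0, 0, 0.04, 0.068, 0.01, 0.22, 0, 0, 0, 0.04, 0.068, 0.01, 0.22, 0, 0, 0, 0.04, 0.068, 0.01, 0.245, 0, 0, 0, 0.04, 0.068, 0.01, 0.265, 0, 0, 0, 0.04, 0.068, 0.01, 0.285, 0, 0, 0, 0.04, 0.068, 0.01, 0.305, 0, 0, 0, 0.04, 0.068, 0.01, 0.32, 0, 0, 0, 0.04, 0.068, 0.01, 0.32, 0, 0, 0, 0.04, 0.068, 0.01, 0.32, 0, 0, 0, 0.0, 0.068, 0.01, 0.32, 0, 0, 0, 0.0, 0.068, 0.01, 0.32, 0, 0, 0, 0.0, 0.068, 0.01, 0.32, 0, 0, 0, 0.0, 0.068, 0.01, 0.32, 0, 0, 0, 0.0]
  newtons: 10

```text
t: 4.27
tool_pos: [605.1, -81.1, 99.8]
tool_rot: [3.141, -0.002, -0.0]
ft_force: [0.1, 0.3, 0.2]
width: 11.7
grasp_force: 0.0
```

```bash
python3 - <<'E'
from h import *
s=bot.state();print(s["tool_pos"],s["ft_force"],s["width"],s["grasp_force"])
p=snap("wrist"); save(p,"w2")
a0=.614
phi0=np.pi-.271-a0
for a in np.arange(a0,3.2,.2):
    ph=np.pi-.271-a
    print(round(a,2),"dty %.1f dtz %.1f"%(-56*(np.cos(ph)-np.cos(phi0)),-56*(np.sin(ph)-np.sin(phi0))))
E
```

```text
[605.14115258 -81.10666923  99.76417479] [0.09057737 0.33558413 0.15927368] 11.652018263577876 0.0
0.61 dty -0.0 dtz -0.0
0.81 dty -9.3 dtz -6.2
1.01 dty -19.7 dtz -10.4
1.21 dty -30.7 dtz -12.5
1.41 dty -41.8 dtz -12.3
1.61 dty -52.8 dtz -9.9
1.81 dty -63.0 dtz -5.4
2.01 dty -72.1 dtz 1.0
2.21 dty -79.8 dtz 9.2
2.41 dty -85.7 dtz 18.6
2.61 dty -89.6 dtz 29.1
2.81 dty -91.4 dtz 40.2
3.01 dty -90.9 dtz 51.3
```

View pics/w2.png

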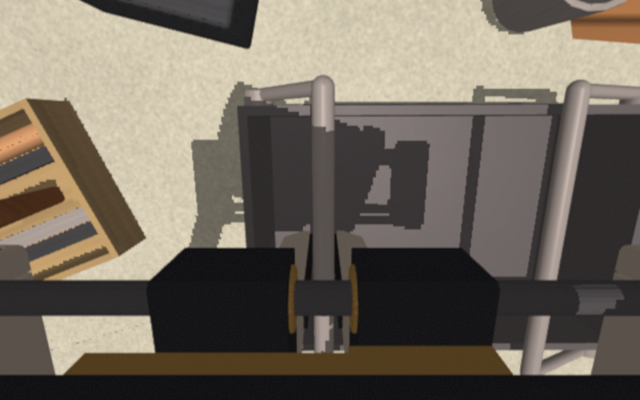

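The fingers straddle the left bar at (322,300). I pinch it and follow the arc.

>>> carry_out:
  series: [0, 0, 0, 0, 0, 0, 0, 0, 0, 0, 0, 0, 0, 0, 0, 0, 0, 0, 0, 0, 0, 0, -0.009, -0.006, 0, 0, 0, 0, 0, -0.02, -0.0105, 0, 0, 0, 0, 0, -0.031, -0.0125, 0, 0, 0, 0, 0, -0.042, -0.0125, 0, 0, 0, 0, 0, -0.053, -0.01, 0, 0, 0, 0, 0, -0.063, -0.0055, 0, 0, 0, 0, 0, -0.072, 0.001, 0, 0, 0, 0, 0, -0.08, 0.009, 0, 0, 0, 0, 0, -0.086, 0.0185, 0, 0, 0, 0, 0, -0.0895, 0.029, 0, 0, 0, 0, 0, -0.0915, 0.04, 0, 0, 0, 0, 0, -0.091, 0.051, 0, 0, 0, 0, 0, -0.0905, 0.054, 0, 0, 0, 0, 0, -0.0905, 0.054, 0, 0, 0, 0]
  newtons: 10

```text
t: 5.73
tool_pos: [604.5, 9.0, 43.6]
tool_rot: [3.141, 0.001, -0.0]
ft_force: [2.4, -5.0, 2.5]
width: 9.6
grasp_force: 10.0
```

```bash
python3 - <<'E'
from h import *
s=bot.state();print(s["tool_pos"],s["ft_force"],s["width"],s["grasp_force"])
p=snap("wrist"); save(p,"w3")
E
```

```text
[604.47311813   8.95477356  43.62277548] [ 2.39241816 -5.04381994  2.53744274] 9.576456594496227 10.00367358326912
```

View pics/w3.png

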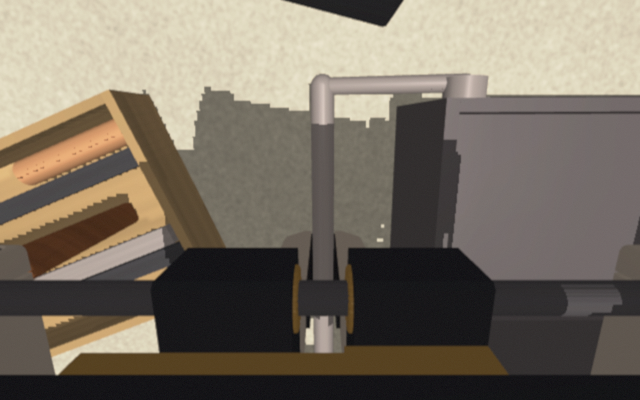

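The left bar is fully out, at image u≈322 beside the tote. I press it a little further, release it, and go to the right bar.

>>> carry_out:
  series: [0, 0, 0.003, 0, 0, 0, 0, 0, 0, 0.003, 0, 0, 0, 0, 0, 0, 0.003, 0, 0, 0, 0.03, 0, 0, 0.003, 0, 0, 0, 0.03, 0, 0, 0.003, 0, 0, 0, 0.03, 0, 0, -0.03, 0, 0, 0, 0.03, 0, 0, -0.07, 0, 0, 0, 0.03, 0, 0, -0.11, 0, 0, 0, 0.03, 0, 0.214, -0.11, 0, 0, 0, 0.04, 0, 0.214, -0.11, 0, 0, 0, 0.04, 0, 0.214, -0.11, 0, 0, 0, 0.04, 0, 0.214, -0.11, 0, 0, 0, 0.04, 0, 0.214, -0.11, 0, 0, 0, 0.04, 0, 0.214, -0.11, 0, 0, 0, 0.04, 0, 0.214, -0.11, 0, 0, 0, 0.04, 0, 0.214, -0.085, 0, 0, 0, 0.04, 0, 0.214, -0.06, 0, 0, 0, 0.04, 0, 0.214, -0.036, 0, 0, 0, 0.04, 0, 0.214, -0.036, 0, 0, 0, 0.04, 0, 0.214, -0.036, 0, 0, 0, 0.0]

```text
t: 7.45
tool_pos: [603.3, -201.7, 79.0]
tool_rot: [-3.139, 0.004, 0.001]
ft_force: [0.9, -0.7, 0.9]
width: 36.8
grasp_force: 0.0
```

```bash
python3 - <<'E'
from h import *
s=bot.state();print(s["tool_pos"],s["ft_force"],s["width"],s["grasp_force"])
p=snap("wrist"); save(p,"w4")
spots(p,"bail_b_bar")
a0=.165
phi0=np.pi-.271-a0
for a in np.r_[np.arange(a0,3.1,.2),3.07]:
    ph=np.pi-.271-a
    print(round(a,2),"dty %.1f dtz %.1f"%(56*(np.cos(ph)-np.cos(phi0)),-56*(np.sin(ph)-np.sin(phi0))))
E
```

```text
[ 603.32786459 -201.74643395   79.04863016] [ 0.87678608 -0.69416697  0.89386179] 36.809390749773705 0.0
bail_b_bar 0.85 [ 652. -209.  102.] [339. 162.]
0.16 dty 0.0 dtz -0.0
0.36 dty 5.7 dtz -9.6
0.56 dty 13.2 dtz -17.9
0.76 dty 22.2 dtz -24.5
0.96 dty 32.4 dtz -29.2
1.16 dty 43.2 dtz -31.8
1.36 dty 54.4 dtz -32.2
1.56 dty 65.4 dtz -30.4
1.76 dty 75.9 dtz -26.4
1.96 dty 85.3 dtz -20.4
2.16 dty 93.4 dtz -12.7
2.36 dty 99.8 dtz -3.5
2.56 dty 104.2 dtz 6.8
2.76 dty 106.4 dtz 17.7
2.96 dty 106.5 dtz 28.9
3.07 dty 105.7 dtz 34.7
```

View pics/w4.png

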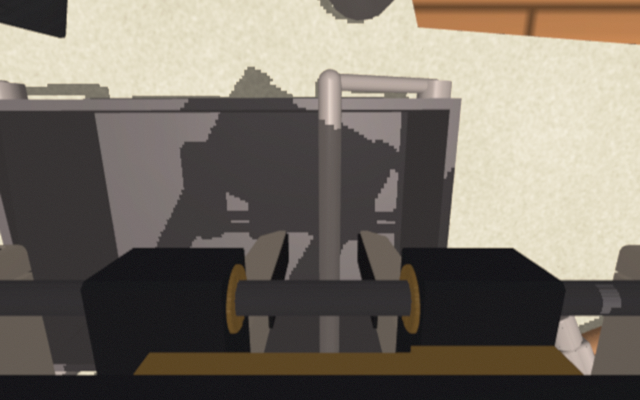

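>>> carry_out:
  series: [0, 0, 0, 0, 0, 0, 0, 0, 0, 0, 0, 0, 0, 0, 0, 0, 0, 0, 0, 0, 0, 0, 0, 0, 0, 0, 0, 0, 0, 0.0057, -0.0096, 0, 0, 0, 0, 0, 0.0132, -0.018, 0, 0, 0, 0, 0, 0.0222, -0.0245, 0, 0, 0, 0, 0, 0.0324, -0.029, 0, 0, 0, 0, 0, 0.0432, -0.032, 0, 0, 0, 0, 0, 0.0544, -0.032, 0, 0, 0, 0, 0, 0.0654, -0.0304, 0, 0, 0, 0, 0, 0.076, -0.0264, 0, 0, 0, 0, 0, 0.0853, -0.0204, 0, 0, 0, 0, 0, 0.0934, -0.0127, 0, 0, 0, 0, 0, 0.1, -0.0035, 0, 0, 0, 0, 0, 0.1042, 0.0068, 0, 0, 0, 0, 0, 0.1064, 0.0177, 0, 0, 0, 0, 0, 0.1065, 0.029, 0, 0, 0, 0, 0, 0.106, 0.036, 0, 0, 0, 0, 0, 0.106, 0.038, 0, 0, 0, 0]
  newtons: 10

```text
t: 9.22
tool_pos: [604.3, -311.0, 41.7]
tool_rot: [3.141, 0.001, 0.0]
ft_force: [-1.6, -2.5, 10.2]
width: 9.5
grasp_force: 10.0
```

```bash
python3 - <<'E'
from h import *
s=bot.state();print(s["tool_pos"],s["ft_force"],s["width"],s["grasp_force"])
a=snap("top")
spots(a,"bail_b_bar",.1);spots(a,"cap1");spots(a,"bottle1_mid");spots(a,"tray_grip")
E
```

```text
[ 604.31833096 -311.00616988   41.70048274] [-1.55892478 -2.51271135 10.23323335] 9.461826520465216 10.002586394548416
bail_b_bar 0.69 [ 551. -304.   71.] [389. 218.]
cap1 0.42 [446.  50.  81.] [256. 257.]
tray_grip 0.95 [591. 178.  11.] [218. 204.]
```

>>> carry_out:
  series: [0, 0, 0, 0, 0, 0, 0.03, 0, 0, 0, 0, 0, 0, 0.03, 0, 0, 0, 0, 0, 0, 0.03, 0, 0, -0.04, 0, 0, 0, 0.03, 0, 0, -0.08, 0, 0, 0, 0.03, 0, 0, -0.12, 0, 0, 0, 0.03, -0.264, -0.2, -0.22, 0, 0, 0, 0.03, -0.264, -0.2, -0.22, 0, 0, 0, 0, -0.264, -0.2, -0.22, 0, 0, 0, 0, -0.264, -0.2, -0.22, 0, 0, 0, 0, -0.264, -0.2, -0.22, 0, 0, 0, 0, -0.264, -0.2, -0.22, 0, 0, 0, 0, -0.264, -0.2, -0.22, 0, 0, 0, 0, -0.264, -0.2, -0.22, 0, 0, 0, 0, -0.264, -0.2, -0.22, 0, 0, 0, 0, -0.264, -0.2, -0.22, 0, 0, 0, 0, -0.264, -0.2, -0.22, 0, 0, 0, 0]

```text
t: 10.88
tool_pos: [340.6, -110.1, 263.2]
tool_rot: [3.14, -0.002, 0.0]
ft_force: [-0.1, -1.2, -0.4]
width: 0.4
grasp_force: 0.0
```

```bash
python3 - <<'E'
from h import *
s=bot.state();print(s["tool_pos"],s["ft_force"],s["width"],s["grasp_force"])
p=snap("wrist"); save(p,"w5"); np.savez("w5",img=p["img"],mtx=p["mtx"],W=p["W"])
spots(p,"bottle1_mid");spots(p,"cap1")
for r in bot.trace("cap1",p): 
    if r["score"]>.3:
        m=r["pixels"]; ys,xs=np.nonzero(m); print("trace",r["score"],xs.min(),xs.max(),ys.min(),ys.max(),p["img"][m].mean(0).round())
E
```

```text
[ 340.64160375 -110.05475248  263.22810434] [-0.06777503 -1.15283755 -0.39113584] 0.39950153501211527 0.0
bottle1_mid 0.4 [ 522. -305.   71.] [523.  -3.]
cap1 0.92 [ 402. -168.   94.] [381. 124.]
cap1 0.92 [444.  43.  76.] [171.  82.]
cap1 0.76 [ 390. -266.   80.] [472. 136.]
cap1 0.69 [423. -50.  91.] [261. 102.]
trace 0.94 367 395 108 137 [38. 36. 37.]
trace 0.87 153 186 65 94 [32. 25. 26.]
trace 0.73 455 486 126 152 [29. 25. 29.]
trace 0.71 246 275 88 116 [23. 21. 22.]
```

View pics/w5.png

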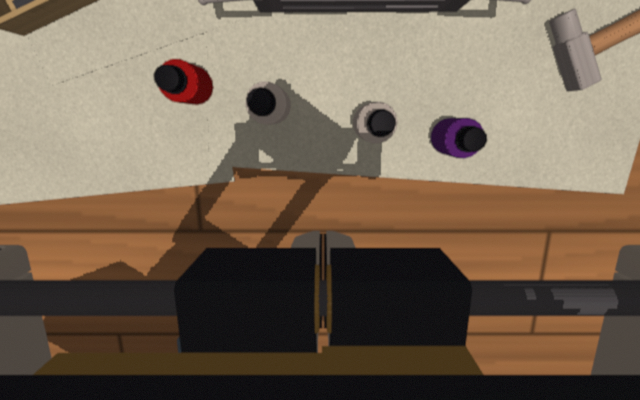

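The white bottles have caps at (261,101) and (380,122), between the red one at (171,78) and the purple one at (471,138).

```bash
python3 - <<'E'
from h import *
p=dict(np.load("w5.npz"))
for n,c in (("L",(260.5,101)),("R",(380.5,122))):
    for z in (80,87,94): print(n,z,ray(p,c,z).round(1))
hsv=cv2.cvtColor(p["img"],cv2.COLOR_RGB2HSV)
save(p,"w5c",(230,70,410,150),4)
E
```

```text
L 80 [425.  -47.5  80. ]
L 87 [424.6 -48.7  87. ]
L 94 [424.3 -50.   94. ]
R 80 [ 404.4 -170.    80. ]
R 87 [ 404.5 -168.8   87. ]
R 94 [ 404.5 -167.6   94. ]
```

View pics/w5c.png

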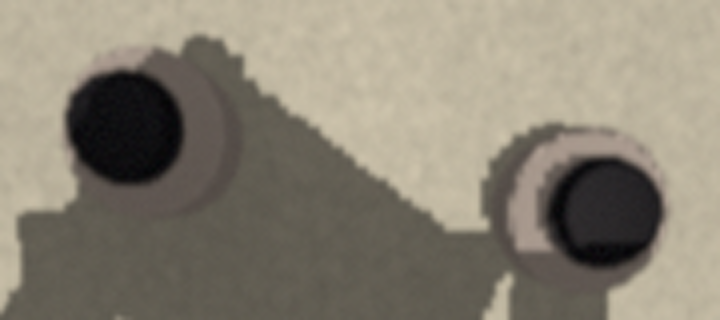

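>>> carry_out:
  series: [0.084, -0.061, 0.08, 0, 0, 0, 0, 0.084, -0.061, 0.08, 0, 0, 0, 0, 0.084, -0.061, 0.08, 0, 0, 0, 0, 0.084, -0.061, 0.08, 0, 0, 0, 0, 0.084, -0.061, 0.12, 0, 0, 0, 0, 0.084, -0.061, 0.15, 0, 0, 0, 0, 0.084, -0.061, 0.162, 0, 0, 0, 0, 0.084, -0.061, 0.168, 0, 0, 0, 0, 0.084, -0.061, 0.172, 0, 0, 0, 0, 0.084, -0.061, 0.176, 0, 0, 0, 0, 0.084, -0.061, 0.18, 0, 0, 0, 0, 0.084, -0.061, 0.183, 0, 0, 0, 0, 0.084, -0.061, 0.185, 0, 0, 0, 0, 0.084, -0.061, 0.185, 0, 0, 0, 0, 0.084, -0.061, 0.185, 0, 0, 0, 0]

```text
t: 12.33
tool_pos: [425.5, -49.9, 80.7]
tool_rot: [3.14, -0.003, 0.0]
ft_force: [-8.6, 1.1, 28.2]
width: 0.4
grasp_force: 14.3
```

>>> carry_out:
  series: [0, 0, -0.03, 0, 0, 0, 0, 0, 0, -0.05, 0, 0, 0, 0, -0.02, 0.12, -0.05, 0, 0, 0, 0, -0.02, 0.12, -0.05, 0, 0, 0, 0, -0.02, 0.12, -0.05, 0, 0, 0, 0, -0.02, 0.12, -0.05, 0, 0, 0, 0, -0.02, 0.12, -0.035, 0, 0, 0, 0, -0.02, 0.12, -0.02, 0, 0, 0, 0, -0.02, 0.12, -0.015, 0, 0, 0, 0, -0.02, 0.12, -0.011, 0, 0, 0, 0, -0.02, 0.12, -0.007, 0, 0, 0, 0, -0.02, 0.12, -0.003, 0, 0, 0, 0, -0.02, 0.12, 0, 0, 0, 0, 0, -0.02, 0.12, 0, 0, 0, 0, 0, -0.02, 0.12, 0, 0, 0, 0, 0]

```text
t: 13.58
tool_pos: [405.5, -170.0, 80.3]
tool_rot: [3.139, -0.002, 0.001]
ft_force: [-6.4, 3.0, 26.5]
width: 0.3
grasp_force: 12.9
```

>>> carry_out:
  series: [0, 0, -0.03, 0, 0, 0, 0.075, 0, 0, -0.07, 0, 0, 0, 0.075, 0, 0, -0.07, 0, 0, 0, 0.075, 0, 0, -0.07, 0, 0, 0, 0.075, 0, 0, -0.07, 0, 0, 0, 0.075, 0, 0, -0.07, 0, 0, 0, 0.075, 0, 0, -0.07, 0, 0, 0, 0.075, 0, 0, -0.07, 0, 0, 0, 0.075]

```text
t: 14.25
tool_pos: [404.0, -168.9, 146.6]
tool_rot: [-3.14, 0.002, -0.0]
ft_force: [0.1, -0.2, -0.3]
width: 49.4
grasp_force: 0.0
```

```bash
python3 - <<'E'
from h import *
s=bot.state();print(s["tool_pos"],s["width"])
p=snap("wrist"); save(p,"w6"); spots(p,"cap1",.3); spots(p,"bottle1_mid",.3)
print(pix(p,[405,-169,80]))
b=snap("side"); spots(b,"cap1",.3);spots(b,"tray_grip",.3)
E
```

```text
[ 403.95219479 -168.85852681  146.55070309] 49.36036585031886
cap1 0.94 [ 392. -268.   84.] [459. 229.]
cap1 0.77 [425. -53.  78.] [162. 184.]
cap1 0.68 [443.  42.  76.] [ 27. 159.]
cap1 0.62 [562.  94.   7.] [6. 5.]
cap1 0.59 [ 402. -170.   82.] [324. 216.]
bottle1_mid 0.34 [ 522. -309.   71.] [530.  40.]
[322.51210821 210.97974489]
cap1 0.7 [ 389. -277.   73.] [230. 255.]
cap1 0.57 [427. -62.  72.] [253. 203.]
tray_grip 0.95 [586. 170.  29.] [307. 177.]
```

>>> carry_out:
  series: [0, 0, 0, 0, 0, 0, 0.075, 0, 0, 0, 0, 0, 0, 0.075, 0, 0, 0, 0, 0, 0, 0.075, 0, 0, 0.03, 0, 0, 0, 0.075, 0, 0, 0.06, 0, 0, 0, 0.075, 0, 0, 0.09, 0, 0, 0, 0.075, 0, 0, 0.11, 0, 0, 0, 0.075, 0, 0, 0.125, 0, 0, 0, 0.075, 0, 0, 0.125, 0, 0, 0, 0.075, 0, 0, 0.125, 0, 0, 0, 0.03, 0, 0, 0.125, 0, 0, 0, 0.03, 0, 0, 0.125, 0, 0, 0, 0.03, 0, 0, 0.125, 0, 0, 0, 0.03, 0, 0, 0.125, 0, 0, 0, 0.03, 0, 0, 0.125, 0, 0, 0, 0.03, 0, 0, 0.125, 0, 0, 0, 0.03]
  newtons: 20

```text
t: 15.88
tool_pos: [405.2, -169.9, 23.6]
tool_rot: [3.14, -0.002, -0.0]
ft_force: [-1.3, 0.4, 6.8]
width: 45.7
grasp_force: 20.0
```

>>> carry_out:
  series: [0, 0, -0.03, 0, 0, 0, 0.03, 0, 0, -0.06, 0, 0, 0, 0.03, 0, 0, -0.1, 0, 0, 0, 0.03, 0, 0, -0.13, 0, 0, 0, 0.03, 0.035, 0.005, -0.13, 0, 0, 0, 0.03, 0.07, 0.01, -0.13, 0, 0, 0, 0.03, 0.105, 0.015, -0.13, 0, 0, 0, 0.03, 0.14, 0.02, -0.13, 0, 0, 0, 0.03, 0.175, 0.025, -0.13, 0, 0, 0, 0.03, 0.2, 0.03, -0.13, 0, 0, 0, 0.03, 0.2, 0.03, -0.13, 0, 0, 0, 0.03, 0.2, 0.03, -0.13, 0, 0, 0, 0.03, 0.2, 0.03, -0.1, 0, 0, 0, 0.03, 0.2, 0.03, -0.07, 0, 0, 0, 0.03, 0.2, 0.03, -0.05, 0, 0, 0, 0.03, 0.2, 0.03, -0.03, 0, 0, 0, 0.03, 0.2, 0.03, -0.015, 0, 0, 0, 0.03, 0.2, 0.03, -0.006, 0, 0, 0, 0.03, 0.2, 0.03, -0.002, 0, 0, 0, 0.03, 0.2, 0.03, -0.002, 0, 0, 0, 0.03]

```text
t: 17.55
tool_pos: [603.1, -198.6, 26.2]
tool_rot: [-3.141, 0.001, -0.0]
ft_force: [-4.1, 3.5, 4.5]
width: 45.7
grasp_force: 20.0
```

```bash
python3 - <<'E'
from h import *
s=bot.state();print(s["tool_pos"],s["ft_force"],s["width"],s["grasp_force"])
p=snap("wrist"); save(p,"w7")
E
```

```text
[ 603.06227878 -198.60312069   26.2287976 ] [-4.07857507  3.45554726  4.49023092] 45.65563002533811 20.000874996185303
```

View pics/w7.png

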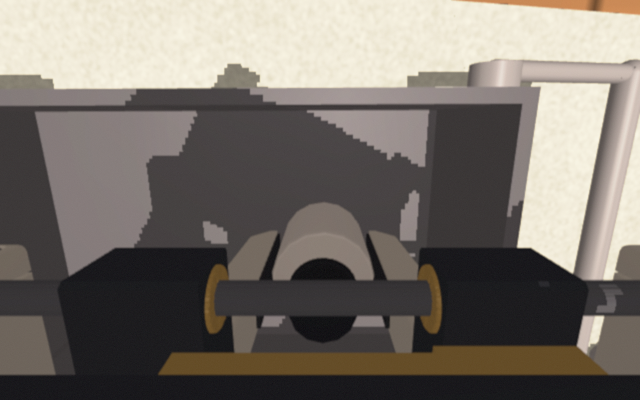

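>>> carry_out:
  series: [0, 0, 0, 0, 0, 0, 0.07, 0, 0, 0, 0, 0, 0, 0.07, 0, 0, 0, 0, 0, 0, 0.07, 0, 0, 0, 0, 0, 0, 0.07, 0, 0, -0.03, 0, 0, 0, 0.07, 0, 0, -0.07, 0, 0, 0, 0.07, 0, 0, -0.11, 0, 0, 0, 0.07, 0, 0, -0.13, 0, 0, 0, 0.07, -0.18, -0.15, -0.13, 0, 0, 0, 0.075, -0.18, -0.15, -0.13, 0, 0, 0, 0.075, -0.18, -0.15, -0.13, 0, 0, 0, 0.075, -0.18, -0.15, -0.13, 0, 0, 0, 0.075, -0.18, -0.15, -0.13, 0, 0, 0, 0.075, -0.18, -0.15, -0.13, 0, 0, 0, 0.075, -0.18, -0.15, -0.13, 0, 0, 0, 0.075, -0.18, -0.15, -0.13, 0, 0, 0, 0.075]

```text
t: 18.93
tool_pos: [424.0, -48.7, 155.2]
tool_rot: [3.141, -0.001, 0.001]
ft_force: [1.0, 0.5, 0.1]
width: 74.9
grasp_force: 0.0
```

```bash
python3 - <<'E'
from h import *
s=bot.state();print(s["tool_pos"],s["ft_force"],s["width"],s["grasp_force"])
p=snap("wrist"); save(p,"w8")
spots(p,"cap1",.3)
print(pix(p,[424.5,-49,80]))
E
```

```text
[423.99573815 -48.70498809 155.16679725] [1.02743022 0.45445625 0.07229721] 74.86995510408043 0.0
cap1 0.93 [445.  44.  78.] [199. 181.]
cap1 0.6 [429. -45.  77.] [318. 202.]
cap1 0.55 [ 393. -267.   80.] [602. 248.]
[322.53949283 208.86259306]
```

>>> carry_out:
  series: [0.002, -0.001, 0.03, 0, 0, 0, 0.075, 0.002, -0.001, 0.06, 0, 0, 0, 0.075, 0.002, -0.001, 0.09, 0, 0, 0, 0.075, 0.002, -0.001, 0.115, 0, 0, 0, 0.075, 0.002, -0.001, 0.131, 0, 0, 0, 0.075, 0.002, -0.001, 0.131, 0, 0, 0, 0.075, 0.002, -0.001, 0.131, 0, 0, 0, 0.03, 0.002, -0.001, 0.131, 0, 0, 0, 0.03, 0.002, -0.001, 0.131, 0, 0, 0, 0.03, 0.002, -0.001, 0.131, 0, 0, 0, 0.03, 0.002, -0.001, 0.131, 0, 0, 0, 0.03, 0.002, -0.001, 0.131, 0, 0, 0, 0.03, 0.002, -0.001, 0.131, 0, 0, 0, 0.03]
  newtons: 20

```text
t: 20.12
tool_pos: [427.4, -48.6, 24.6]
tool_rot: [3.141, -0.002, -0.0]
ft_force: [-0.9, 0.9, 6.4]
width: 45.6
grasp_force: 20.0
```

>>> carry_out:
  series: [0, 0, -0.03, 0, 0, 0, 0.03, 0, 0, -0.06, 0, 0, 0, 0.03, 0, 0, -0.1, 0, 0, 0, 0.03, 0, 0, -0.13, 0, 0, 0, 0.03, 0.035, 0.01, -0.13, 0, 0, 0, 0.03, 0.07, 0.02, -0.13, 0, 0, 0, 0.03, 0.105, 0.03, -0.13, 0, 0, 0, 0.03, 0.14, 0.04, -0.13, 0, 0, 0, 0.03, 0.165, 0.048, -0.13, 0, 0, 0, 0.03, 0.178, 0.052, -0.13, 0, 0, 0, 0.03, 0.178, 0.052, -0.13, 0, 0, 0, 0.03, 0.178, 0.052, -0.13, 0, 0, 0, 0.03, 0.178, 0.052, -0.1, 0, 0, 0, 0.03, 0.178, 0.052, -0.07, 0, 0, 0, 0.03, 0.178, 0.052, -0.05, 0, 0, 0, 0.03, 0.178, 0.052, -0.03, 0, 0, 0, 0.03, 0.178, 0.052, -0.015, 0, 0, 0, 0.03, 0.178, 0.052, -0.006, 0, 0, 0, 0.03, 0.178, 0.052, -0.003, 0, 0, 0, 0.03, 0.178, 0.052, -0.003, 0, 0, 0, 0.03]

```text
t: 21.78
tool_pos: [603.3, -99.6, 27.7]
tool_rot: [-3.141, 0.001, 0.0]
ft_force: [-0.3, 0.2, 0.3]
width: 45.8
grasp_force: 20.0
```

>>> carry_out:
  series: [0, 0, 0, 0, 0, 0, 0.07, 0, 0, 0, 0, 0, 0, 0.07, 0, 0, 0, 0, 0, 0, 0.07, 0, 0, 0, 0, 0, 0, 0.07, 0, 0, -0.03, 0, 0, 0, 0.07, 0, 0, -0.07, 0, 0, 0, 0.07, 0, 0, -0.11, 0, 0, 0, 0.04, -0.03, 0.05, -0.28, 0, 0, 0, 0.04, -0.03, 0.05, -0.28, 0, 0, 0, 0.04, -0.03, 0.05, -0.28, 0, 0, 0, 0.04, -0.03, 0.05, -0.28, 0, 0, 0, 0.04, -0.03, 0.05, -0.28, 0, 0, 0, 0.04, -0.03, 0.05, -0.28, 0, 0, 0, 0.04, -0.03, 0.05, -0.28, 0, 0, 0, 0.04]

```text
t: 22.95
tool_pos: [574.6, -150.7, 307.0]
tool_rot: [3.141, -0.001, -0.001]
ft_force: [-0.6, -0.6, -0.6]
width: 39.8
grasp_force: 0.0
```

```bash
python3 - <<'E'
from h import *
s=bot.state();print(s["tool_pos"],s["ft_force"],s["width"],s["grasp_force"])
p=snap("wrist"); save(p,"w9"); np.savez("w9",img=p["img"],mtx=p["mtx"],W=p["W"])
spots(p,"cap1",.3); spots(p,"tray_grip",.3)
E
```

```text
[ 574.60376661 -150.65151973  307.04894803] [-0.58746986 -0.56925359 -0.61335455] 39.79128570017224 0.0
cap1 0.84 [ 599. -101.   86.] [280. 157.]
cap1 0.57 [ 601. -199.   87.] [364. 155.]
tray_grip 0.97 [592. 173.  15.] [ 89. 156.]
```

View pics/w9.png

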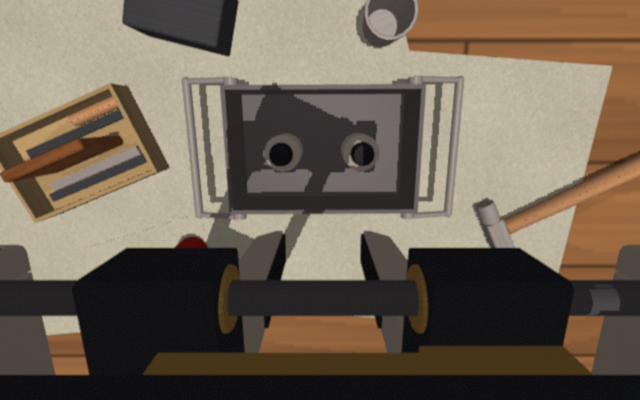

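Both bottles stand upright at (280,155) and (362,153), and both bars are out. However, they sit under where the bars come to rest, so I move them onto the tote's centre line between the bars.

>>> carry_out:
  series: [0.029, 0.049, 0.15, 0, 0, 0, 0.07, 0.029, 0.049, 0.15, 0, 0, 0, 0.07, 0.029, 0.049, 0.15, 0, 0, 0, 0.07, 0.029, 0.049, 0.15, 0, 0, 0, 0.07, 0.029, 0.049, 0.15, 0, 0, 0, 0.07, 0.029, 0.049, 0.18, 0, 0, 0, 0.07, 0.029, 0.049, 0.21, 0, 0, 0, 0.07, 0.029, 0.049, 0.24, 0, 0, 0, 0.07, 0.029, 0.049, 0.265, 0, 0, 0, 0.07, 0.029, 0.049, 0.279, 0, 0, 0, 0.07, 0.029, 0.049, 0.279, 0, 0, 0, 0.07, 0.029, 0.049, 0.279, 0, 0, 0, 0.03, 0.029, 0.049, 0.279, 0, 0, 0, 0.03, 0.029, 0.049, 0.279, 0, 0, 0, 0.03, 0.029, 0.049, 0.279, 0, 0, 0, 0.03, 0.029, 0.049, 0.279, 0, 0, 0, 0.03, 0.029, 0.049, 0.279, 0, 0, 0, 0.03, 0.029, 0.049, 0.279, 0, 0, 0, 0.03]
  newtons: 20

```text
t: 24.6
tool_pos: [604.5, -199.7, 29.4]
tool_rot: [3.141, -0.003, -0.0]
ft_force: [-0.7, 1.8, 6.3]
width: 45.6
grasp_force: 20.0
```

>>> carry_out:
  series: [0, 0, -0.03, 0, 0, 0, 0.03, 0, 0, -0.06, 0, 0, 0, 0.03, 0, 0, -0.1, 0, 0, 0, 0.03, -0.0385, 0, -0.1, 0, 0, 0, 0.03, -0.0385, -0.0485, -0.1, 0, 0, 0, 0.03, -0.0385, -0.0485, -0.1, 0, 0, 0, 0.03, -0.0385, -0.0485, -0.1, 0, 0, 0, 0.03, -0.0385, -0.0485, -0.07, 0, 0, 0, 0.03, -0.0385, -0.0485, -0.04, 0, 0, 0, 0.03, -0.0385, -0.0485, -0.02, 0, 0, 0, 0.03, -0.0385, -0.0485, -0.006, 0, 0, 0, 0.03, -0.0385, -0.0485, 0.001, 0, 0, 0, 0.03, -0.0385, -0.0485, 0.001, 0, 0, 0, 0.03, -0.0385, -0.0485, 0.001, 0, 0, 0, 0.06, -0.0385, -0.0485, 0.001, 0, 0, 0, 0.06, -0.0385, -0.0485, 0.001, 0, 0, 0, 0.06, -0.0385, -0.0485, -0.03, 0, 0, 0, 0.06, -0.0385, -0.0485, -0.07, 0, 0, 0, 0.06, -0.0385, -0.0485, -0.11, 0, 0, 0, 0.06, -0.0385, -0.0485, -0.12, 0, 0, 0, 0.06]

```text
t: 26.27
tool_pos: [568.4, -152.6, 154.6]
tool_rot: [3.137, -0.01, 0.0]
ft_force: [1.2, -0.0, 0.7]
width: 60.3
grasp_force: 0.0
```

```bash
python3 - <<'E'
from h import *
s=bot.state();print(s["tool_pos"],s["ft_force"],s["width"],s["grasp_force"])
p=snap("wrist"); save(p,"w10")
spots(p,"cap1",.2)
E
```

```text
[ 568.42418497 -152.57104892  154.61805589] [ 1.24007327 -0.01509461  0.74377556] 60.258891510461446 0.0
cap1 0.76 [601. -99.  82.] [248. 168.]
cap1 0.69 [ 563. -154.   84.] [324. 219.]
```

>>> carry_out:
  series: [0.0375, -0.0515, 0, 0, 0, 0, 0.07, 0.0375, -0.0515, 0, 0, 0, 0, 0.07, 0.0375, -0.0515, 0, 0, 0, 0, 0.07, 0.0375, -0.0515, 0, 0, 0, 0, 0.07, 0.0375, -0.0515, 0.03, 0, 0, 0, 0.07, 0.0375, -0.0515, 0.06, 0, 0, 0, 0.07, 0.0375, -0.0515, 0.09, 0, 0, 0, 0.07, 0.0375, -0.0515, 0.11, 0, 0, 0, 0.07, 0.0375, -0.0515, 0.121, 0, 0, 0, 0.07, 0.0375, -0.0515, 0.121, 0, 0, 0, 0.07, 0.0375, -0.0515, 0.121, 0, 0, 0, 0.03, 0.0375, -0.0515, 0.121, 0, 0, 0, 0.03, 0.0375, -0.0515, 0.121, 0, 0, 0, 0.03, 0.0375, -0.0515, 0.121, 0, 0, 0, 0.03, 0.0375, -0.0515, 0.121, 0, 0, 0, 0.03, 0.0375, -0.0515, 0.121, 0, 0, 0, 0.03, 0.0375, -0.0515, 0.121, 0, 0, 0, 0.03]

```text
t: 27.78
tool_pos: [603.5, -99.8, 28.1]
tool_rot: [3.141, -0.002, -0.0]
ft_force: [-1.0, -0.3, 5.6]
width: 45.4
grasp_force: 20.0
```

>>> carry_out:
  series: [0, 0, -0.03, 0, 0, 0, 0.03, 0, 0, -0.06, 0, 0, 0, 0.03, 0, 0, -0.1, 0, 0, 0, 0.03, 0.0395, 0, -0.1, 0, 0, 0, 0.03, 0.0395, 0.0515, -0.1, 0, 0, 0, 0.03, 0.0395, 0.0515, -0.1, 0, 0, 0, 0.03, 0.0395, 0.0515, -0.1, 0, 0, 0, 0.03, 0.0395, 0.0515, -0.07, 0, 0, 0, 0.03, 0.0395, 0.0515, -0.04, 0, 0, 0, 0.03, 0.0395, 0.0515, -0.02, 0, 0, 0, 0.03, 0.0395, 0.0515, -0.006, 0, 0, 0, 0.03, 0.0395, 0.0515, 0.001, 0, 0, 0, 0.03, 0.0395, 0.0515, 0.001, 0, 0, 0, 0.03, 0.0395, 0.0515, 0.001, 0, 0, 0, 0.06, 0.0395, 0.0515, 0.001, 0, 0, 0, 0.06, 0.0395, 0.0515, 0.001, 0, 0, 0, 0.06, 0.0395, 0.0515, -0.03, 0, 0, 0, 0.06, 0.0395, 0.0515, -0.07, 0, 0, 0, 0.06, 0.0395, 0.0515, -0.11, 0, 0, 0, 0.06, 0.0395, 0.0515, -0.13, 0, 0, 0, 0.06]

```text
t: 29.45
tool_pos: [644.0, -151.5, 162.3]
tool_rot: [3.139, -0.007, -0.0]
ft_force: [0.8, 0.1, 0.9]
width: 60.1
grasp_force: 0.0
```

```bash
python3 - <<'E'
from h import *
s=bot.state();print(s["tool_pos"],s["ft_force"],s["width"],s["grasp_force"])
a0=3.07
phi0=np.pi-.271-a0
for a in np.r_[3.07,np.arange(2.95,0,-.2),0]:
    ph=np.pi-.271-a
    print(round(a,2),"dty %.1f dtz %.1f"%(56*(np.cos(ph)-np.cos(phi0)),-56*(np.sin(ph)-np.sin(phi0))))
E
```

```text
[ 644.00817339 -151.54601096  162.26584847] [0.75685648 0.09169013 0.85871838] 60.12219141071326 0.0
3.07 dty 0.0 dtz -0.0
2.95 dty 0.9 dtz -6.7
2.75 dty 0.7 dtz -17.8
2.55 dty -1.7 dtz -28.7
2.35 dty -6.3 dtz -38.9
2.15 dty -12.8 dtz -48.0
1.95 dty -21.0 dtz -55.7
1.75 dty -30.5 dtz -61.5
1.55 dty -41.0 dtz -65.3
1.35 dty -52.1 dtz -67.0
1.15 dty -63.2 dtz -66.5
0.95 dty -74.1 dtz -63.7
0.75 dty -84.2 dtz -58.8
0.55 dty -93.1 dtz -52.1
0.35 dty -100.4 dtz -43.7
0.15 dty -106.0 dtz -34.0
0.0 dty -108.8 dtz -26.1
```

>>> carry_out:
  series: [-0.039, 0.16, 0, 0, 0, 0, 0.03, -0.039, 0.16, 0, 0, 0, 0, 0.03, -0.039, 0.16, 0, 0, 0, 0, 0.03, -0.039, 0.16, 0, 0, 0, 0, 0.03, -0.039, 0.16, 0, 0, 0, 0, 0.03, -0.039, 0.16, 0.0, 0, 0, 0, 0.03, -0.039, 0.16, 0.03, 0, 0, 0, 0.03, -0.039, 0.16, 0.06, 0, 0, 0, 0.03, -0.039, 0.16, 0.09, 0, 0, 0, 0.03, -0.039, 0.16, 0.105, 0, 0, 0, 0.03, -0.039, 0.16, 0.115, 0, 0, 0, 0.03, -0.039, 0.16, 0.115, 0, 0, 0, 0.03, -0.039, 0.16, 0.115, 0, 0, 0, 0.0, -0.039, 0.16, 0.115, 0, 0, 0, 0.0, -0.039, 0.16, 0.115, 0, 0, 0, 0.0, -0.039, 0.16, 0.115, 0, 0, 0, 0.0, -0.039, 0.16, 0.115, 0, 0, 0, 0.0]
  newtons: 10

```text
t: 30.87
tool_pos: [604.0, -311.1, 43.4]
tool_rot: [3.141, -0.003, -0.0]
ft_force: [0.3, 2.1, 4.8]
width: 9.6
grasp_force: 10.0
```

Gripped. I now swing it back in.

>>> carry_out:
  series: [0, 0.001, -0.0067, 0, 0, 0, 0, 0, 0.0007, -0.018, 0, 0, 0, 0, 0, -0.0017, -0.0287, 0, 0, 0, 0, 0, -0.0063, -0.039, 0, 0, 0, 0, 0, -0.0128, -0.048, 0, 0, 0, 0, 0, -0.021, -0.0557, 0, 0, 0, 0, 0, -0.0305, -0.0615, 0, 0, 0, 0, 0, -0.041, -0.0653, 0, 0, 0, 0, 0, -0.052, -0.067, 0, 0, 0, 0, 0, -0.063, -0.0665, 0, 0, 0, 0, 0, -0.074, -0.0637, 0, 0, 0, 0, 0, -0.084, -0.0588, 0, 0, 0, 0, 0, -0.093, -0.052, 0, 0, 0, 0, 0, -0.1005, -0.0437, 0, 0, 0, 0, 0, -0.106, -0.034, 0, 0, 0, 0, 0, -0.1088, -0.026, 0, 0, 0, 0, 0, -0.1088, -0.023, 0, 0, 0, 0, 0, -0.1088, -0.022, 0, 0, 0, 0, 0, -0.1088, -0.022, 0, 0, 0, 0]

```text
t: 32.45
tool_pos: [603.5, -202.1, 64.1]
tool_rot: [3.142, -0.001, -0.0]
ft_force: [0.6, 0.7, 10.2]
width: 9.2
grasp_force: 10.0
```

>>> carry_out:
  series: [0, 0, 0, 0, 0, 0, 0.03, 0, 0, 0, 0, 0, 0, 0.03, 0, 0, 0, 0, 0, 0, 0.03, 0, 0, -0.025, 0, 0, 0, 0.03, 0, 0, -0.05, 0, 0, 0, 0.03, 0, 0, -0.065, 0, 0, 0, 0.0, 0, 0, -0.065, 0, 0, 0, 0.0, 0, 0, -0.065, 0, 0, 0, 0.0, 0, 0, -0.065, 0, 0, 0, 0.0, 0, 0, -0.065, 0, 0, 0, 0.0, 0, 0, -0.05, 0, 0, 0, 0.0, 0, 0, -0.04, 0, 0, 0, 0.0, 0, 0, -0.035, 0, 0, 0, 0.0, 0, 0, -0.032, 0, 0, 0, 0.0, 0, 0, -0.03, 0, 0, 0, 0.0, 0, 0, -0.03, 0, 0, 0, 0.0, 0, 0, -0.03, 0, 0, 0, 0.0]

```text
t: 33.87
tool_pos: [601.7, -201.4, 94.9]
tool_rot: [-3.141, 0.002, 0.0]
ft_force: [-6.8, 3.6, 11.9]
width: 0.5
grasp_force: 6.5
```

>>> carry_out:
  series: [0, 0, -0.03, 0, 0, 0, 0.0, 0, 0, -0.06, 0, 0, 0, 0.03, 0.001, -0.211, -0.06, 0, 0, 0, 0.03, 0.001, -0.211, -0.06, 0, 0, 0, 0.03, 0.001, -0.211, -0.06, 0, 0, 0, 0.03, 0.001, -0.211, -0.06, 0, 0, 0, 0.03, 0.001, -0.211, -0.06, 0, 0, 0, 0.03, 0.001, -0.211, -0.06, 0, 0, 0, 0.03, 0.001, -0.211, -0.06, 0, 0, 0, 0.03, 0.001, -0.211, -0.03, 0, 0, 0, 0.03, 0.001, -0.211, 0, 0, 0, 0, 0.03, 0.001, -0.211, 0.03, 0, 0, 0, 0.03, 0.001, -0.211, 0.045, 0, 0, 0, 0.03, 0.001, -0.211, 0.05, 0, 0, 0, 0.03, 0.001, -0.211, 0.05, 0, 0, 0, 0.0, 0.001, -0.211, 0.05, 0, 0, 0, 0.0, 0.001, -0.211, 0.05, 0, 0, 0, 0.0, 0.001, -0.211, 0.05, 0, 0, 0, 0.0, 0.001, -0.211, 0.05, 0, 0, 0, 0.0]
  newtons: 10

```text
t: 35.45
tool_pos: [605.4, 8.9, 45.3]
tool_rot: [3.141, -0.003, -0.0]
ft_force: [1.0, 1.3, 3.6]
width: 9.3
grasp_force: 10.0
```

>>> carry_out:
  series: [0, -0.001, -0.0067, 0, 0, 0, 0, 0, -0.0007, -0.018, 0, 0, 0, 0, 0, 0.0017, -0.0287, 0, 0, 0, 0, 0, 0.0063, -0.039, 0, 0, 0, 0, 0, 0.0128, -0.048, 0, 0, 0, 0, 0, 0.021, -0.0557, 0, 0, 0, 0, 0, 0.0305, -0.0615, 0, 0, 0, 0, 0, 0.041, -0.0653, 0, 0, 0, 0, 0, 0.052, -0.067, 0, 0, 0, 0, 0, 0.063, -0.0665, 0, 0, 0, 0, 0, 0.074, -0.0637, 0, 0, 0, 0, 0, 0.084, -0.0588, 0, 0, 0, 0, 0, 0.093, -0.052, 0, 0, 0, 0, 0, 0.1005, -0.0437, 0, 0, 0, 0, 0, 0.106, -0.034, 0, 0, 0, 0, 0, 0.1088, -0.026, 0, 0, 0, 0, 0, 0.1088, -0.023, 0, 0, 0, 0, 0, 0.1088, -0.022, 0, 0, 0, 0, 0, 0.1088, -0.022, 0, 0, 0, 0]

```text
t: 37.03
tool_pos: [603.7, -100.1, 65.5]
tool_rot: [3.141, 0.001, -0.0]
ft_force: [-1.1, 1.2, 10.0]
width: 9.9
grasp_force: 10.0
```

>>> carry_out:
  series: [0, 0, 0, 0, 0, 0, 0.03, 0, 0, 0, 0, 0, 0, 0.03, 0, 0, 0, 0, 0, 0, 0.03, 0, 0, -0.025, 0, 0, 0, 0.03, 0, 0, -0.05, 0, 0, 0, 0.03, 0, 0, -0.065, 0, 0, 0, 0.0, 0, 0, -0.065, 0, 0, 0, 0.0, 0, 0, -0.065, 0, 0, 0, 0.0, 0, 0, -0.065, 0, 0, 0, 0.0, 0, 0, -0.065, 0, 0, 0, 0.0, 0, 0, -0.05, 0, 0, 0, 0.0, 0, 0, -0.04, 0, 0, 0, 0.0, 0, 0, -0.035, 0, 0, 0, 0.0, 0, 0, -0.032, 0, 0, 0, 0.0, 0, 0, -0.03, 0, 0, 0, 0.0, 0, 0, -0.03, 0, 0, 0, 0.0, 0, 0, -0.028, 0, 0, 0, 0.0]

```text
t: 38.45
tool_pos: [604.4, -100.0, 94.8]
tool_rot: [3.141, -0.001, -0.0]
ft_force: [-6.5, 2.8, 20.5]
width: 0.3
grasp_force: 10.6
```

>>> carry_out:
  series: [0, 0, -0.04, 0, 0, 0, 0.05, 0, 0, -0.08, 0, 0, 0, 0.05, -0.03, -0.272, -0.215, 0, 0, 0, 0.05, -0.03, -0.272, -0.215, 0, 0, 0, 0.05, -0.03, -0.272, -0.215, 0, 0, 0, 0.05, -0.03, -0.272, -0.215, 0, 0, 0, 0.05, -0.03, -0.272, -0.215, 0, 0, 0, 0.05, -0.03, -0.272, -0.215, 0, 0, 0, 0.05, -0.03, -0.272, -0.215, 0, 0, 0, 0.05, -0.03, -0.272, -0.215, 0, 0, 0, 0.05, -0.03, -0.272, -0.215, 0, 0, 0, 0.05, -0.03, -0.272, -0.215, 0, 0, 0, 0.05, -0.03, -0.272, -0.215, 0, 0, 0, 0.05, -0.03, -0.272, -0.215, 0, 0, 0, 0.05]

```text
t: 39.62
tool_pos: [574.1, 170.4, 307.4]
tool_rot: [3.141, 0.002, -0.002]
ft_force: [-0.2, 0.0, 0.6]
width: 50.6
grasp_force: 0.0
```

```bash
python3 - <<'E'
from h import *
s=bot.state();print(s["tool_pos"],s["ft_force"],s["width"],s["grasp_force"])
p=snap("wrist"); save(p,"w11",(120,0,640,260),1.5); np.savez("w11",img=p["img"],mtx=p["mtx"],W=p["W"])
spots(p,"tray_grip",.3); spots(p,"cap1",.2)
E
```

```text
[574.05799182 170.44131262 307.37272669] [-0.21058159  0.04923901  0.58684143] 50.55490161868918 0.0
tray_grip 0.93 [594. 176.  12.] [318. 153.]
cap1 0.77 [ 558. -150.   85.] [589. 189.]
cap1 0.63 [ 637. -145.   84.] [597. 121.]
```

View pics/w11.png

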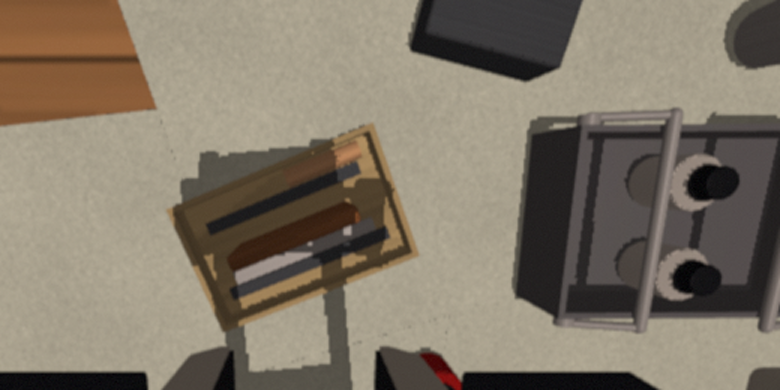

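The tray rim corners in the crop are at (170,208), (372,125), (417,255) and (228,330). The bottles stand between the bars in the tote.

```bash
python3 - <<'E'
from h import *
from scipy.optimize import least_squares
p=dict(np.load("w11.npz"))
f=lambda c: np.array(c)/1.5+[120,0]
C=[(169,208),(372,124),(418,255),(226,331)]
P=np.array([ray(p,f(c),40) for c in C]); print(P.round(1), [np.linalg.norm(P[i]-P[(i+1)%4]).round() for i in range(4)])
obj=np.array([[95,60],[-95,60],[-95,-60],[95,-60]])  # placeholder signs: solve both
best=None
for s in (1,-1):
  for t0 in np.arange(0,6.3,.7):
    def m(v):
        Rm=np.array([[np.cos(v[2]),-np.sin(v[2])],[np.sin(v[2]),np.cos(v[2])]])
        return np.concatenate([pix(p,np.r_[Rm@(o*[1,s])+v[:2],40])-f(c) for o,c in zip(obj,C)])
    r=least_squares(m,[594,176,t0])
    if best is None or r.cost<best.cost: best=r
v=best.x; print(v.round(3),best.fun.round(1))
# board top check, z=88, x +-55
Rm=np.array([[np.cos(v[2]),-np.sin(v[2])],[np.sin(v[2]),np.cos(v[2])]])
print([(pix(p,np.r_[Rm@[x,0]+v[:2],88])-[120,0])*1.5 for x in (-55,55)])
ax=Rm@[1,0]; print("board dir yaw mod pi",np.arctan2(ax[1],ax[0])%np.pi)
E
```

```text
[[615.3 286.1  40. ]
 [683.4 113.6  40. ]
 [574.2  69.5  40. ]
 [504.3 241.5  40. ]] [np.float64(186.0), np.float64(118.0), np.float64(186.0), np.float64(120.0)]
[594.036 177.777   8.235] [-1.6  0.7  1.4 -1.4  1.7  0.4 -1.5  0.9]
[array([360.3078682 , 212.50702325]), array([229.26427924, 265.38658959])]
board dir yaw mod pi 1.9519578114620673
```

>>> carry_out:
  series: [0.02, -0.0075, 0.1, 0, 0, -0.12, 0.05, 0.02, -0.0075, 0.1, 0, 0, -0.24, 0.05, 0.02, -0.0075, 0.1, 0, 0, -0.36, 0.05, 0.02, -0.0075, 0.1, 0, 0, -0.48, 0.05, 0.02, -0.0075, 0.1, 0, 0, -0.6, 0.05, 0.02, -0.0075, 0.1, 0, 0, -0.72, 0.05, 0.02, -0.0075, 0.1, 0, 0, -0.84, 0.05, 0.02, -0.0075, 0.1, 0, 0, -0.96, 0.05, 0.02, -0.0075, 0.1, 0, 0, -1.08, 0.05, 0.02, -0.0075, 0.1, 0, 0, -1.2, 0.05, 0.02, -0.0075, 0.1, 0, 0, -1.32, 0.05, 0.02, -0.0075, 0.1, 0, 0, -1.44, 0.05, 0.02, -0.0075, 0.1, 0, 0, -1.56, 0.05, 0.02, -0.0075, 0.12, 0, 0, -1.68, 0.05, 0.02, -0.0075, 0.14, 0, 0, -1.8, 0.05, 0.02, -0.0075, 0.16, 0, 0, -1.92, 0.05, 0.02, -0.0075, 0.16, 0, 0, -1.952, 0.05, 0.02, -0.0075, 0.16, 0, 0, -1.952, 0.05, 0.02, -0.0075, 0.16, 0, 0, -1.952, 0.05]

```text
t: 41.35
tool_pos: [594.4, 179.0, 148.5]
tool_rot: [-3.141, -0.0, 1.949]
ft_force: [-0.4, -0.0, 0.2]
width: 50.4
grasp_force: 0.0
```

```bash
python3 - <<'E'
from h import *
s=bot.state();print(s["tool_pos"],s["tool_rot"],s["ft_force"],s["width"],s["qpos"])
p=snap("wrist"); save(p,"w12")
spots(p,"tray_grip",.3)
goto([594,178,51],1.952)
E
```

```text
[594.36879187 178.95228167 148.49235917] [-3.14134288e+00 -2.63565540e-05  1.94935086e+00] [-0.41974444 -0.00544577  0.15156366] 50.35212738311464 [ 1.13007964e-01  4.35397501e-01  1.45481392e+00 -4.22512624e-05
  1.25162917e+00 -2.65533306e-01]
tray_grip 0.96 [585. 197.  14.] [320. 171.]
go [594 178  51] yaw 1.952 -> [-0.0008 -0.0014  0.0984] [ 0.001  0.    -0.002]
```

View pics/w12.png

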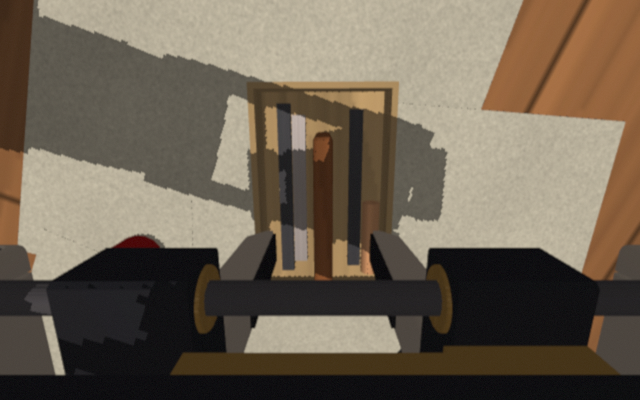

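The board is aligned with the tool at u≈322, centred between the fingers. I descend and grip.

>>> carry_out:
  series: [-0.001, -0.001, 0.03, 0, 0, 0, 0.05, -0.001, -0.001, 0.06, 0, 0, 0, 0.05, -0.001, -0.001, 0.08, 0, 0, 0, 0.05, -0.001, -0.001, 0.095, 0, 0, 0, 0.05, -0.001, -0.001, 0.098, 0, 0, 0, 0.05, -0.001, -0.001, 0.098, 0, 0, 0, 0.05, -0.001, -0.001, 0.098, 0, 0, 0, 0, -0.001, -0.001, 0.098, 0, 0, 0, 0, -0.001, -0.001, 0.098, 0, 0, 0, 0, -0.001, -0.001, 0.098, 0, 0, 0, 0, -0.001, -0.001, 0.098, 0, 0, 0, 0, -0.001, -0.001, 0.098, 0, 0, 0, 0, -0.001, -0.001, 0.098, 0, 0, 0, 0, -0.001, -0.001, 0.098, 0, 0, 0, 0]
  newtons: 40

```text
t: 42.62
tool_pos: [594.0, 178.4, 51.2]
tool_rot: [3.14, 0.0, 1.952]
ft_force: [1.2, 0.8, 2.3]
width: 13.7
grasp_force: 40.0
```

```bash
python3 - <<'E'
from h import *
s=bot.state();print(s["tool_pos"],s["tool_rot"],s["ft_force"],s["width"],s["grasp_force"])
T=toolT()
# grip position along board: target of tray centre offset
goto([594,178,170]); goto([604.6,-151.2,170],np.pi/2); goto([604.6,-151.2,148],np.pi/2)
E
```

```text
[594.02825597 178.41947471  51.21507573] [3.14044647e+00 2.21559034e-04 1.95179282e+00] [1.22274534 0.76537227 2.28516031] 13.685397639050455 40.00139594078064
go [594 178 170] yaw 1.952 -> [-0.0004 -0.     -0.1188] [0.001 0.    0.   ]
go [ 605. -151.  170.] yaw 1.571 -> [-0.3099 -0.1126 -0.1188] [0.001 0.    0.381]
go [ 605. -151.  148.] yaw 1.571 -> [-0.3099 -0.1126 -0.0968] [0.001 0.    0.381]
```

>>> carry_out:
  series: [0, 0, -0.02, 0, 0, 0, 0, 0, 0, -0.05, 0, 0, 0, 0, 0, 0, -0.09, 0, 0, 0, 0, 0, 0, -0.13, 0, 0, 0, 0, -0.022, -0.008, -0.14, 0, 0, 0.03, 0, -0.044, -0.016, -0.14, 0, 0, 0.06, 0, -0.066, -0.024, -0.14, 0, 0, 0.09, 0, -0.089, -0.032, -0.14, 0, 0, 0.12, 0, -0.111, -0.04, -0.14, 0, 0, 0.15, 0, -0.133, -0.048, -0.14, 0, 0, 0.18, 0, -0.155, -0.056, -0.14, 0, 0, 0.21, 0, -0.177, -0.064, -0.14, 0, 0, 0.24, 0, -0.2, -0.072, -0.14, 0, 0, 0.27, 0, -0.222, -0.08, -0.14, 0, 0, 0.3, 0, -0.244, -0.089, -0.14, 0, 0, 0.33, 0, -0.266, -0.097, -0.14, 0, 0, 0.36, 0, -0.288, -0.105, -0.14, 0, 0, 0.381, 0, -0.305, -0.111, -0.14, 0, 0, 0.381, 0, -0.31, -0.1125, -0.14, 0, 0, 0.381, 0, -0.31, -0.1125, -0.14, 0, 0, 0.381, 0]

```text
t: 44.28
tool_pos: [603.6, -152.6, 189.3]
tool_rot: [-3.139, -0.001, 1.569]
ft_force: [0.8, 1.1, -4.9]
width: 13.6
grasp_force: 40.0
```

```bash
python3 - <<'E'
from h import *
s=bot.state();print(s["tool_pos"],s["tool_rot"],s["ft_force"],s["width"],s["grasp_force"])
goto([604.6,-151.2,147],np.pi/2)
a=snap("top"); spots(a,"tray_grip",.2); spots(a,"bail_a_bar",.2)
E
```

```text
[ 603.61834767 -152.58266143  189.27386661] [-3.13922136e+00 -8.24557902e-04  1.56856198e+00] [ 0.82094827  1.1188338  -4.92970976] 13.632199414512959 39.99877452850342
go [ 605. -151.  147.] yaw 1.571 -> [0.0013 0.0011 0.0423] [-0.002 -0.001 -0.002]
tray_grip 0.59 [575. -98. 145.] [311. 207.]
bail_a_bar 0.52 [521. -98.  93.] [312. 229.]
```

>>> carry_out:
  series: [0, 0, 0.015, 0, 0, 0, 0, 0, 0, 0.028, 0, 0, 0, 0, 0, 0, 0.036, 0, 0, 0, 0, 0, 0, 0.04, 0, 0, 0, 0, 0, 0, 0.043, 0, 0, 0, 0, 0, 0, 0.045, 0, 0, 0, 0, 0, 0, 0.045, 0, 0, 0, 0, 0, 0, 0.045, 0, 0, 0, 0]

```text
t: 45.1
tool_pos: [604.8, -151.4, 146.3]
tool_rot: [3.14, 0.001, 1.571]
ft_force: [-0.3, -0.3, -4.6]
width: 13.9
grasp_force: 40.0
```

>>> carry_out:
  series: [0, 0, 0.001, 0, 0, 0, 0, 0, 0, 0.0015, 0, 0, 0, 0, 0, 0, 0.002, 0, 0, 0, 0, 0, 0, 0.002, 0, 0, 0, 0]

```text
t: 45.43
tool_pos: [605.0, -151.5, 146.1]
tool_rot: [3.139, 0.001, 1.571]
ft_force: [-2.9, 2.6, 6.3]
width: 13.7
grasp_force: 40.0
```

Contact at the expected height (+6 N). I release and rise.

>>> carry_out:
  series: [0, 0, -0.0005, 0, 0, 0, 0.04, 0, 0, -0.0005, 0, 0, 0, 0.04, 0, 0, -0.0005, 0, 0, 0, 0.04, 0, 0, -0.0005, 0, 0, 0, 0.04, 0, 0, -0.0005, 0, 0, 0, 0.04, 0, 0, -0.02, 0, 0, 0, 0.04, 0, 0, -0.05, 0, 0, 0, 0.04, 0, 0, -0.09, 0, 0, 0, 0.04, 0, 0, -0.13, 0, 0, 0, 0.04, 0, 0, -0.17, 0, 0, 0, 0.04, -0.06, 0, -0.2, 0, 0, 0, 0.04, -0.06, 0, -0.2, 0, 0, 0, 0.04, -0.06, 0, -0.2, 0, 0, 0, 0.04, -0.06, 0, -0.2, 0, 0, 0, 0.04, -0.06, 0, -0.2, 0, 0, 0, 0.04, -0.06, 0, -0.2, 0, 0, 0, 0.04]

```text
t: 46.77
tool_pos: [604.1, -210.2, 342.4]
tool_rot: [-3.14, -0.002, 1.572]
ft_force: [-0.5, 0.5, -0.8]
width: 40.1
grasp_force: 0.0
```

```bash
python3 - <<'E'
from h import *
s=bot.state();print(s["tool_pos"],s["tool_rot"],s["ft_force"],s["width"])
p=snap("wrist"); np.savez("w13",img=p["img"],mtx=p["mtx"],W=p["W"])
save(p,"w13",(60,0,580,260),1.5)
b=snap("side")
for l in ("steel_block","tin","hammer","tray_grip","cap1"): spots(b,l,.3)
g=lambda x,y,z:((pix(p,[604.6-y,-151.2+x,z])-[60,0])*1.5).round(0)  # tote coords
print("tray rim",[g(x,y,135) for x,y in ((95,60),(-95,60),(-95,-60),(95,-60))])
print("tote rim",[g(x,y,85) for x,y in ((115,75),(-115,75),(-115,-75),(115,-75))])
E
```

```text
[ 604.08593577 -210.16037378  342.36360683] [-3.13962701e+00 -1.65288979e-03  1.57153669e+00] [-0.46084969  0.53874071 -0.84756625] 40.09378400619496
steel_block 0.83 [761. -33.  56.] [376. 195.]
tin 0.62 [ 595. -269.   50.] [328. 253.]
tin 0.56 [ 757. -245.   54.] [397. 239.]
hammer 0.93 [ 518. -481.   21.] [299. 346.]
tray_grip 0.64 [ 598. -179.  111.] [324. 208.]
cap1 0.62 [ 389. -278.   73.] [230. 255.]
tray rim [array([309.,  48.]), array([318., 313.]), array([472., 314.]), array([483.,  48.])]
tote rim [array([299.,  36.]), array([311., 320.]), array([479., 321.]), array([492.,  36.])]
```

View pics/w13.png

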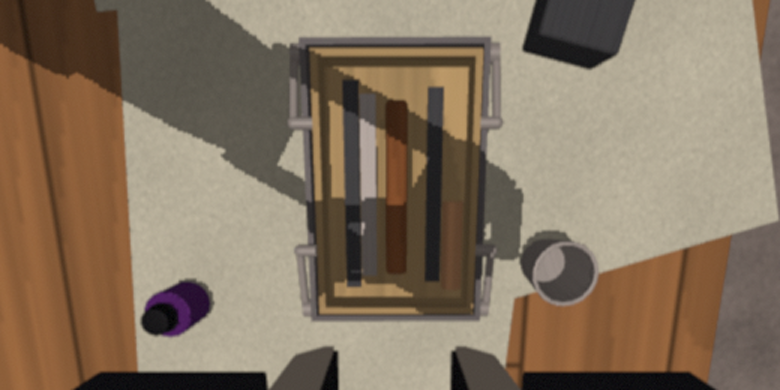

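The tray sits square and centred on the two bars. Its rim is at about (308,46) to (474,310), as predicted, and the block, tin and purple bottle haven't moved. I hand in.

```bash
python3 -c "
from station import bot
print(bot.hand_in())"
```

```text
the job is handed in; nothing more can be done
None
```

I've handed the job in: both white bottles are capped and upright in the tote, both arms are swung back in, and the tray sits square and centred on the bars; the block, tin and hammer weren't disturbed, and it took about 47 s of the 210 s.

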